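# Charge the market scale's battery pack

### The arm

A 6-joint arm with a two-finger parallel gripper is mounted at the origin on the work surface. World frame = base frame: x ahead of the robot, y to its left, z up, the work surface at z = 0. Lengths are in m, angles in rad, forces in N, time in s.
With the tool pointing down it reaches from about 0.325 to 0.775 m from the base axis. Payload 5.5 kg.
Tool frame: the origin (TCP) lies between the finger pads; the fingertips stand ahead of it and the grasp point (between the pads) lies 5 mm behind it (bot.tcp_to_tips is the z of the fingertips in the tool frame, in m); z points along the fingers, y is the line along which they close (so a half turn about z gives the same grasp; the last joint's range is limited). The gripper opens to 85 mm and grips with 20 to 120 N. Pads are 22 mm wide; open, the fingers measure 114 mm over their backs; the gripper's body (76 mm by 85 mm) begins 54 mm behind the grasp point. The pads swing forward as they close: fully open they stand 13 mm farther back than shut.
Start: joints at [-1.166, 0.091, 1.231, -0, 1.82, -0.057], TCP at [0.267, -0.537, 0.211] pointing down, gripper open.
Joint ranges: [-2.87, 2.87], [-0.86, 2.18], [0.17, 2.46], [-1.51, 4.65], [0.06, 2.69], [-2.65, 2.65]. Speed limits (rad/s): [2.57, 2.57, 3.01, 3.14, 3.14, 3.14].

### API

Orientations are given as a unit quaternion [x, y, z, w].
In Python, from bench import bot gives the robot as it stands.
- The arm moves only by the shell command python3 -m handwheel 'ROWS' [FORCE]. ROWS is text: rows parted by semicolons, each of 7 numbers parted by spaces: the turn, a rotation vector about the tool's x, y, z in rad, then the shift along the tool's x, y, z in cm, then the opening, from 0 (shut) to 1 (fully open). In form: wx wy wz x y z jaw; .... A call has 1 to 5 rows; each row shifts and turns the commanded pose from where the row before left it, along the tool's axes as they then stand; what a row does not reach is not made up. A row lasts 1/12 s, in which the tool goes at most 41.7 mm and 7.16 degrees, less where a joint would pass 70% of its speed; a pose out of reach is approached as far as the arm can. A call with a gripper value outside its range is refused whole. The fingers move at their own pace and stop on an object; FORCE is the grip in N (left out, the last holds). Time passes only in rows, so rows that do not move let the fingers close. It gives the time, the measured TCP pose, the force and the opening at its end, in the units of the state.
- bot.state(): the state, without advancing time (a new reading comes with each control period).
- bot.read_camera(name): name is "scene" or "top" or "wrist"; returns a dict with "pixels" (400x640x3 uint8, blue, green, red), "z_map" (400x640 float32, m along the optical axis (not along the pixel's ray), 0 where there is no reading), "fov_y" (degrees; the focal length in pixels is half the picture's height over the tangent of half this angle, whatever the lens; pixels are square), "cx", "cy" (the principal point, pixels), "k1" (the pictures are not rectified: a ray, as slopes to the right and down, at radius r is drawn at 1 + k1 r^2 times it, then the intrinsics apply), "extrinsics" (4x4, takes a point from world to camera coordinates); the wrist camera has in their place "T_tool_cam" (4x4, takes a point from camera to tool coordinates, whose origin is the TCP and whose axes are the flange's). Camera axes: x right, y down, z forward; pixel columns grow to the right and rows downward; lengths in m; the calibration is good to about 2 mm. A picture is of the moment at which its call begins: read the wrist's pose just before it.
- bot.finish_job(): hands the job in, once; it reports no verdict.
The state is a dict: "time_s": time; "joint_pos": joint angles; "dq": joint speeds; "effort": joint torques, N m; "ee_pos": TCP position; "eef_rot": TCP orientation; "contact_force": force on the tool from outside, world axes, zero at the start; "moment": the same for the moment, N m; "gripper_width": finger opening in m.
Only numpy, scipy, OpenCV 4.12 (cv2) and the standard library are available. Lean on these libraries where they do the work, as an engineer would, in place of code of your own. Each camera call takes 0.05 s, during which the arm holds its last target. There are 200 camera calls.

### The job

The stall scale's battery pack is flat: pick up the oblong pack (not the square one) and plug it, upright and fully home, into the charger that has the matching oblong bay; either way round will do. Lower it gently all the way instead of letting it drop in, then let go of it. Leave the square pack standing where it is.

Things in the scene. Friction and masses are not known exactly. Their poses are not given: they have to be found in the camera images.
- pack: The oblong battery pack to plug in: grey plastic block with a thin black seam, 66 mm (its x) by 32 mm (its y), 105 mm tall (its z), 0.2 to 0.45 kg, loose, standing upright on the table. Origin: centre of its underside. Grip it across the 32 mm width near the top. Half a turn about z makes no difference.
- charger: Charger with the oblong bay, fixed: black block with grey flared mouth, 98 mm (x) by 64 (y), 56 tall; a 35 mm long, 42 mm high housing joins its +x side. Origin: centre of the block's underside, on the table, below the bay's middle. Bay, open above: 72 (x) by 38 (y), floor 10 mm above origin, straight up to 40 mm, then flared to 90 by 56 at 56 mm. The pack's x goes along its x, foot on the floor.
- square_pack: Bystander: another battery pack of the same grey plastic, 44 by 44 mm and 105 mm tall, loose, standing upright. Origin: centre of its underside. To be left alone.
- square_charger: Bystander: another black charger with a grey mouth, fixed to the table, with a square bay of 50 by 50 mm that the oblong pack does not fit; 76 by 76 mm and 56 mm tall, with a 35 mm deep housing on its +x side. Origin: centre of its underside, below the middle of its bay. The two chargers may stand on either side.
Not all that is in view belongs to the job. Leave any orange look-alike of the pack alone. What is shaped like the charger but yellow is not meant.

How it is judged:
On the way:
1. the oblong pack is lifted clear of the table by the gripper (height (world z) of pack above 0.04 m and contact force between the fingers and pack above 1 N), for 0.1 s.
At the end, for the whole second after the job is handed in: The oblong pack stands in the oblong bay: its underside within 12 mm of the bay's centre and at most 10 mm above the bay floor (20 mm above the charger's underside), upright within 10 degrees, its long side along the bay's within 14 degrees, and at rest (horizontal distance between pack and charger below 0.012 m and z of pack in the frame of charger below 0.02 m and angle between pack's own z axis and vertical below 0.18 rad and angle between the x axis of pack and the x axis of charger, either way round below 0.25 rad and linear speed of pack below 0.02 m/s); the robot touches nothing.
It fails at once if the oblong pack falls freely (faster than 0.7 m/s while the fingers do not touch it) (linear speed of pack above 0.7 m/s and contact force between the fingers and pack below 0.05 N).
It fails at once if the square pack is moved more than 30 mm or tipped over (distance of square_pack from where it was at the start of the episode above 0.03 m or angle between square_pack's own z axis and vertical above 0.5 rad).
It also fails if it takes over 38 s, if anything falls off the work surface, if the arm or the gripper's body presses on something with over 40 N, if the wrist force passes 120 N, or if a joint passes its speed limit or range.

## Working session

There is one attempt and no reset: what is moved stays moved. The work goes in short steps, Python scripts to look and compute and a shell command to move; the robot and the scene stay as the last step left them, time stands still between calls to the robot, and variables do not carry over. Pictures are saved under pics/ and viewed, on a budget of 10 in all, crops included, one or two more only if the job needs it, and the job is handed in when it is done.

```bash
mkdir -p pics
cat > h.py <<'E'
import numpy as np, cv2
from bench import bot
from scipy.spatial.transform import Rotation as R
def cam(n):
    s=bot.state(); d=bot.read_camera(n)
    f=200/np.tan(np.radians(d["fov_y"])/2)
    if n=="wrist":
        T=np.eye(4);T[:3,:3]=R.from_quat(s["eef_rot"]).as_matrix();T[:3,3]=s["ee_pos"]
        W=T@d["T_tool_cam"]
    else: W=np.linalg.inv(d["extrinsics"])
    return d,f,W
def slopes(d,f,uv):
    K=np.array([[f,0,d["cx"]],[0,f,d["cy"]],[0,0,1.]])
    p=(np.asarray(uv,float).reshape(-1,2)-[d["cx"],d["cy"]])/f
    q=p.copy()
    for _ in range(20): q=p/(1+d["k1"]*(q**2).sum(1,keepdims=True))
    return np.c_[q,np.ones(len(q))]
def onplane(d,f,W,uv,z):
    r=slopes(d,f,uv)@W[:3,:3].T; o=W[:3,3]
    return o+r*((z-o[2])/r[:,2:])
def cloud(d,f,W):
    v,u=np.mgrid[:400,:640]; r=slopes(d,f,np.c_[u.ravel(),v.ravel()])
    P=(r*d["z_map"].reshape(-1,1))@W[:3,:3].T+W[:3,3]
    P[d["z_map"].ravel()==0]=np.nan
    return P.reshape(400,640,3)
E
python3 - <<'E'
from h import *
ims=[]
for n in("top","scene"):
    d,f,W=cam(n); np.savez(n+".npz",W=W,f=f,**d)
    print(n,f,d["k1"],d["cx"],d["cy"],W.round(3).tolist())
    cv2.imwrite(f"pics/{n}0.png",d["pixels"])
print(bot.state()); print(bot.tcp_to_tips)
E
```

```text
top 504.47562927062313 -0.13506397614429988 316.6605289688868 202.45035352091918 [[0.025, -0.995, 0.092, 0.294], [-1.0, -0.024, 0.011, 0.012], [-0.008, -0.092, -0.996, 1.396], [0.0, 0.0, 0.0, 1.0]]
scene 445.4012248444419 0.023999594588276222 334.0509700177635 197.34316780068045 [[0.781, 0.531, -0.328, 0.769], [0.624, -0.676, 0.392, -0.395], [-0.014, -0.511, -0.86, 0.928], [0.0, 0.0, 0.0, 1.0]]
{'time_s': 0.1, 'joint_pos': array([-1.16566838e+00,  9.18241790e-02,  1.23179349e+00, -1.53282853e-05,
        1.81978312e+00, -5.66998119e-02]), 'dq': array([ 0.00036344, -0.00133336, -0.00197882, -0.00013875,  0.00099157,
        0.00119168]), 'effort': array([ 2.33998639e-03, -4.60216498e+01, -4.19219649e+01, -1.16114297e-04,
        1.05657312e-02, -1.01448013e-06]), 'ee_pos': array([ 0.26723094, -0.53688141,  0.21032382]), 'eef_rot': array([ 9.73457677e-01,  2.28865319e-01, -1.64022445e-04, -8.89092756e-04]), 'contact_force': array([0.4263725 , 0.21859242, 0.26350639]), 'moment': array([-0.03718678,  0.03538285, -0.03697972]), 'gripper_width': 0.08577306396100501}
0.014
```

View pics/top0.png

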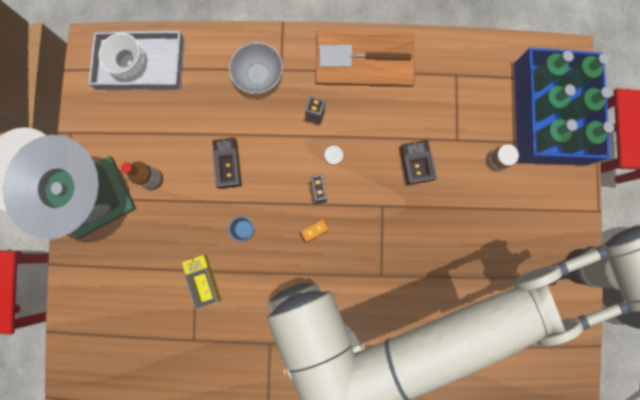

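View pics/scene0.png

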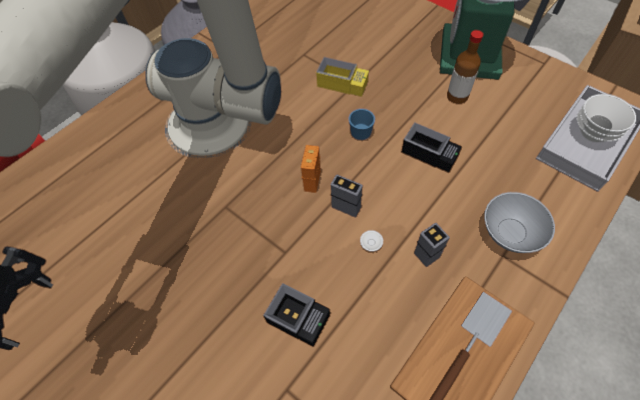

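Top view: the grey candidates are at (318,188), which is oblong, and (315,110), which is square. The look-alike at (314,230) is orange. The black chargers are at (227,163), with a long bay, and (418,162), with a squarer bay; the yellow one at (200,282) is not meant. I'd pick the pack at (318,188) and the charger at (227,163). I'll confirm both in one enlarged crop and measure them.

```bash
cat > m.py <<'E'
from h import *
def meas(P,reg,zlo,zhi):
    # reg u0,u1,v0,v1 ; rect of points at height band
    u0,u1,v0,v1=reg; Q=P[v0:v1,u0:u1].reshape(-1,3); Q=Q[(Q[:,2]>zlo)&(Q[:,2]<zhi)]
    (c,s,a)=cv2.minAreaRect((Q[:,:2]*1000).astype(np.float32)); return len(Q),np.round(c,1),np.round(s,1),round(a,1),np.median(Q[:,2]).round(4)
E
python3 - <<'E'
from m import *
D=dict(np.load("top.npz"));P=cloud(D,float(D["f"]),D["W"])
for n,r,z in(("pack",(300,340,165,208),(.085,.13)),("sq",(298,335,90,130),(.085,.13)),("chL",(205,250,130,195),(.05,.065)),("chLall",(205,250,130,195),(.03,.065)),("chR",(395,445,130,190),(.05,.065)),("chRall",(395,445,130,190),(.03,.065))): print(n,meas(P,r,*z))
D2=dict(np.load("scene.npz"))
a=cv2.resize(D["pixels"][90:210,200:460],None,fx=3,fy=3,interpolation=2)[:, :780]
b=cv2.resize(D2["pixels"][100:345,250:480],None,fx=1,fy=1)
s=bot.state();print(s["time_s"])
cv2.imwrite("pics/crop1.png",np.vstack([a,cv2.copyMakeBorder(b,0,0,0,780-b.shape[1],0)])[:600])
E
```

```text
pack (315, array([453. ,  22.7]), array([65.9, 32.1]), 12.2, np.float64(0.1052))
sq (285, array([669.1,  38.8]), array([44.7, 43. ]), 74.3, np.float64(0.1055))
chL (284, array([507.4, 275.8]), array([99.6, 65.5]), 8.2, np.float64(0.0539))
chLall (843, array([525. , 278.5]), array([135.1,  65.6]), 7.8, np.float64(0.0453))
chR (272, array([ 522.6, -251.3]), array([79., 76.]), 12.5, np.float64(0.0545))
chRall (866, array([ 539.3, -247.5]), array([113.5,  76.8]), 11.3, np.float64(0.045))
0.1
```

View pics/crop1.png

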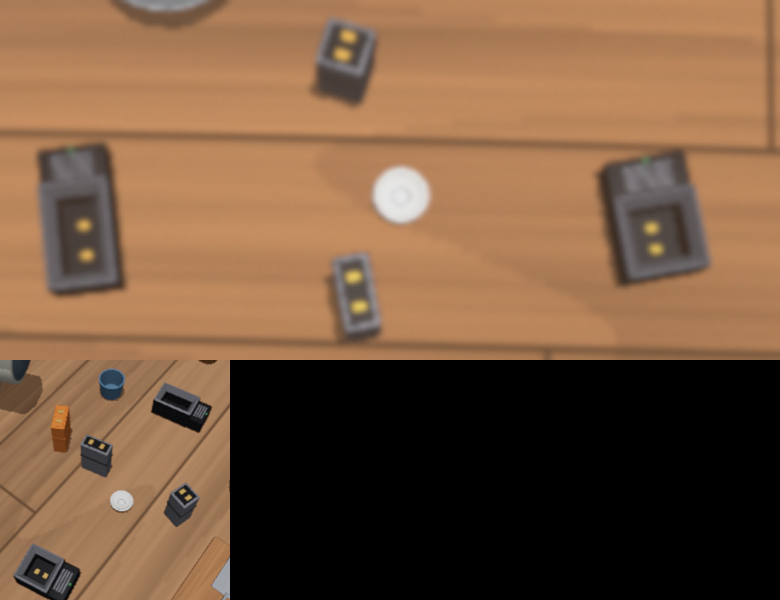

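The crop confirms it. The pack at top (318,188) measures 66×32, and the charger at (227,163) is 99.6×65.5 with a long bay; the other pair are square (44×44 and 79×76). I'll go to a hover above the pack.

```bash
python3 -m handwheel '0 0 0 2.77 -2.79 0 1;0 0 0 2.77 -2.79 0 1;0 0 0 2.77 -2.79 0 1;0 0 0 2.77 -2.79 0 1;0 0 0 2.77 -2.79 0 1' 40
python3 -m handwheel '0 0 0 2.77 -2.79 0 1;0 0 0 2.77 -2.79 0 1;0 0 0 2.77 -2.79 0 1;0 0 0 2.77 -2.79 0 1;0 0 0 2.77 -2.79 0 1'
python3 -m handwheel '0 0 0 2.77 -2.79 0 1;0 0 0 2.77 -2.79 0 1;0 0 0 2.77 -2.79 0 1;0 0 0 2.77 -2.79 0 1;0 0 0 2.77 -2.79 0 1'
python3 -m handwheel '0 0 .083 0 0 0 1;0 0 .083 0 0 0 1;0 0 .083 0 0 0 1;0 0 0 0 0 0 1'
cat > w.py <<'E'
from m import *
import sys
d,f,W=cam("wrist"); s=bot.state(); cv2.imwrite("pics/"+sys.argv[1]+".png",d["pixels"])
Rm=R.from_quat(s["eef_rot"]).as_matrix(); print(s["time_s"],s["ee_pos"].round(4),"yaw",np.degrees(np.arctan2(Rm[1,0],Rm[0,0])).round(2),"z",Rm[:,2].round(4),s["contact_force"].round(1),s["gripper_width"].round(4))
P=cloud(d,f,W); np.save("P.npy",P)
E
cat > pk.py <<'E'
from m import *
P=np.load("P.npy");zl,zh,x,y,r=map(float,__import__("sys").argv[1:])
m=(P[...,2]>zl)&(P[...,2]<zh)&(np.hypot(P[...,0]-x,P[...,1]-y)<r)
v,u=np.where(m); print("px",u.min(),u.max(),v.min(),v.max()); print(meas(P,(0,640,0,400),zl,zh) if r>9 else cv2.minAreaRect((P[m][:,:2]*1000).astype(np.float32)),np.median(P[m][:,2]))
E
python3 w.py w1; python3 pk.py .095 .12 .453 .023 .06
```

```text
time_s: 0.52
ee_pos: [0.3292, -0.3488, 0.2107]
eef_rot: [0.974, 0.229, -0.0, -0.0]
contact_force: [0.9, -0.7, 0.8]
gripper_width: 0.0852
time_s: 0.93
ee_pos: [0.391, -0.1621, 0.2111]
eef_rot: [0.974, 0.229, -0.0, -0.0]
contact_force: [1.3, 0.2, -0.9]
gripper_width: 0.0853
time_s: 1.35
ee_pos: [0.4528, 0.0247, 0.2111]
eef_rot: [0.973, 0.229, -0.0, 0.0]
contact_force: [1.6, -0.4, 0.4]
gripper_width: 0.0853
time_s: 1.68
ee_pos: [0.4527, 0.0231, 0.2108]
eef_rot: [0.994, 0.105, -0.001, -0.0]
contact_force: [0.4, -0.2, -0.1]
gripper_width: 0.0854Traceback (most recent call last):
  File "w.py", line 4, in <module>
    Rm=R.from_quat(s["eef_rot"]).as_matrix(); print(s["time_s"],s["ee_pos"].round(4),"yaw",np.degrees(np.arctan2(Rm[1,0],Rm[0,0])).round(2),"z",Rm[:,2].round(4),s["contact_force"].round(1),s["gripper_width"].round(4))
                                                                                                                                                                                             ^^^^^^^^^^^^^^^^^^^^^^^^
AttributeError: 'float' object has no attribute 'round'
Traceback (most recent call last):
  File "pk.py", line 2, in <module>
    P=np.load("P.npy");zl,zh,x,y,r=map(float,__import__("sys").argv[1:])
FileNotFoundError: [Errno 2] No such file or directory: 'P.npy'
```

View pics/w1.png

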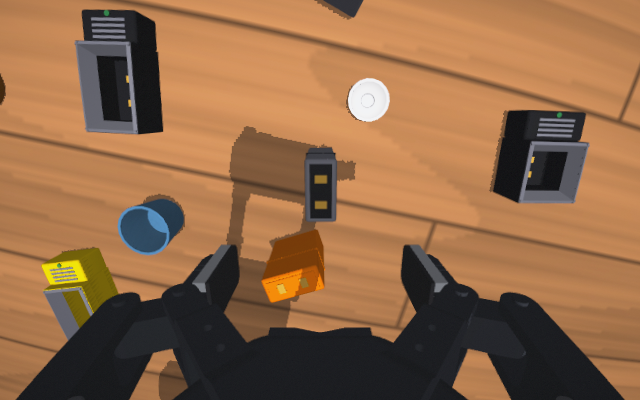

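The wrist view shows the grey pack at (320,190), upright and between the fingers. The orange one is nearer at (295,270), and the oblong charger is at (118,75). I'll fix the print and measure.

```bash
sed -i 's/s\["gripper_width"\].round(4)/s["gripper_width"]/' w.py; python3 w.py w2; python3 pk.py .098 .115 .453 .023 .055; echo orange; python3 pk.py .07 .115 .36 .03 .055; echo charger;  python3 pk.py .05 .06 .507 .276 .1
```

```text
1.7833 [0.4527 0.0226 0.211 ] yaw 12.34 z [-7.e-04  0.e+00 -1.e+00] [-0.4  0.3  1.4] 0.08512186826766557
px 304 336 158 221
((451.996826171875, 23.452747344970703), (65.17438507080078, 31.973007202148438), 11.698515892028809) 0.1053144839938695
orange
px 261 323 252 301
((341.1047668457031, 31.36219024658203), (32.86071014404297, 65.48484802246094), 30.23656463623047) 0.10424279365325967
charger
px 74 139 39 132
((505.8070983886719, 277.3236083984375), (98.73682403564453, 66.3842544555664), 8.51945686340332) 0.053584645287678756
```

Aligned within 1 mm and 1°. I'll descend 13.3 cm, close and check.

```bash
python3 -m handwheel '0 0 0 0 0 3 1;0 0 0 0 0 3 1;0 0 0 0 0 3 1;0 0 0 0 0 2.5 1;0 0 0 0 0 1.8 1' 60
python3 -m handwheel '0 0 0 0 0 0 1;0 0 0 0 0 0 .6;0 0 0 0 0 0 .4;0 0 0 0 0 0 .2;0 0 0 0 0 0 .2'
python3 -m handwheel '0 0 0 0 0 0 .2;0 0 0 0 0 0 .2;0 0 0 0 0 0 .2;0 0 0 0 0 0 .2;0 0 0 0 0 0 .2'
```

```text
time_s: 2.2
ee_pos: [0.4515, 0.0223, 0.0753]
eef_rot: [0.994, 0.107, -0.002, -0.0]
contact_force: [-0.1, 0.1, 0.1]
gripper_width: 0.0856
time_s: 2.62
ee_pos: [0.4539, 0.0225, 0.0803]
eef_rot: [0.994, 0.106, 0.002, 0.0]
contact_force: [0.5, 0.3, 0.6]
gripper_width: 0.0386
time_s: 3.03
ee_pos: [0.454, 0.0227, 0.0804]
eef_rot: [0.994, 0.106, 0.002, 0.0]
contact_force: [-0.6, 0.1, 6.1]
gripper_width: 0.0297
```

```bash
python3 -m handwheel '0 0 0 0 0 -1 .2;0 0 0 0 0 -2 .2;0 0 0 0 0 -3 .2;0 0 0 0 0 -3 .2;0 0 0 0 0 -2 .2' 80
python3 -m handwheel '0 0 0 0 0 0 .2;0 0 0 0 0 0 .2'; python3 w.py w3
```

```text
time_s: 3.45
ee_pos: [0.4529, 0.0226, 0.1912]
eef_rot: [0.994, 0.106, 0.001, 0.0]
contact_force: [-0.7, -0.1, -2.7]
gripper_width: 0.0283
time_s: 3.62
ee_pos: [0.4532, 0.0226, 0.1889]
eef_rot: [0.994, 0.106, 0.001, 0.0]
contact_force: [0.2, -0.8, -5.0]
gripper_width: 0.0282
3.6667 [0.4525 0.0226 0.1871] yaw 12.2 z [-0.0017  0.     -1.    ] [ 0.1  0.3 -3.3] 0.02832494075295414
```

View pics/w3.png

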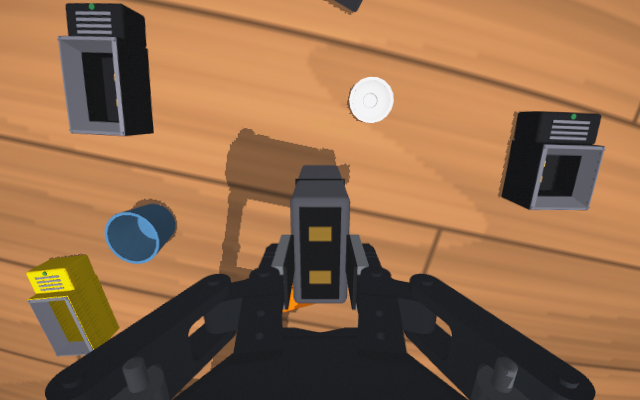

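The pack hangs in the fingers at (320,250) with contacts up, and the charger is at (103,70). I'll measure its height, offset and tilt from the depth.

```bash
cat > top.py <<'E'
from h import *
P=np.load("P.npy"); s=bot.state(); p=s["ee_pos"]
Rm=R.from_quat(s["eef_rot"]).as_matrix(); L=(P-p)@Rm
m=(abs(L[...,0])<.045)&(abs(L[...,1])<.0155)&(L[...,2]<-.012)&(L[...,2]>-.05)
Q=L[m];a,b,c=np.linalg.lstsq(np.c_[Q[:,:2],np.ones(len(Q))],Q[:,2],rcond=None)[0]
print(len(Q),"top z tool",np.median(Q[:,2]).round(4),"slopes deg",np.degrees([a,b]).round(2)); print("foot z",p[2]-c-.105)
print("tool rect",cv2.minAreaRect((Q[:,:2]*1000).astype(np.float32)))
E
python3 top.py;  python3 pk.py .05 .06 .507 .276 .1
```

```text
6435 top z tool -0.0265 slopes deg [ 2.17 -2.27]
foot z 0.10912210017511907
tool rect ((-0.6723251342773438, -0.01570892333984375), (65.54894256591797, 30.977909088134766), 0.04644112288951874)
px 57 127 35 135
((505.531982421875, 276.99700927734375), (98.71116638183594, 66.8165512084961), 7.723984241485596) 0.05354434748813511
```

```bash
python3 -m handwheel '0 0 0 .5 -1.2 0 .2;0 0 0 1.07 -2.4 0 .2;0 0 0 1.2 -2.7 0 .2;0 0 0 1.3 -2.9 0 .2;0 0 0 1.3 -2.9 0 .2'
python3 -m handwheel '0 0 0 1.3 -2.9 0 .2;0 0 0 1.3 -2.9 0 .2;0 0 0 1.2 -2.7 0 .2;0 0 0 1 -2 0 .2;0 0 0 .53 -1.11 0 .2'
python3 -m handwheel '0 0 .035 0 0 0 .2;0 0 .035 0 0 0 .2;0 0 0 0 0 0 .2;0 0 0 0 0 0 .2'; python3 w.py w4; python3 top.py;  python3 pk.py .05 .06 .507 .276 .1
python3 - <<'E'
from m import *
d,f,W=cam("top");P=cloud(d,f,W)
for z in((.05,.065),(.03,.065)):print("chL",meas(P,(205,250,130,195),*z))
cv2.imwrite("pics/top1.png",d["pixels"])
d,f,W=cam("scene");a=cv2.resize(d["pixels"][60:210,360:520],(640,600),interpolation=2)
cv2.imwrite("pics/s1.png",a)
E
```

```text
time_s: 4.08
ee_pos: [0.4788, 0.1532, 0.1852]
eef_rot: [0.994, 0.106, -0.002, 0.0]
contact_force: [0.4, -0.8, -2.3]
gripper_width: 0.0289
time_s: 4.5
ee_pos: [0.5063, 0.2791, 0.1845]
eef_rot: [0.994, 0.107, -0.003, 0.001]
contact_force: [-0.6, 0.1, -4.0]
gripper_width: 0.0287
time_s: 4.83
ee_pos: [0.5068, 0.2763, 0.1866]
eef_rot: [0.997, 0.072, -0.001, 0.001]
contact_force: [0.4, 0.2, -3.9]
gripper_width: 0.0286
4.8833 [0.507  0.2763 0.1871] yaw 8.21 z [-0.0019 -0.0011 -1.    ] [ 0.5 -0.3 -2.8] 0.028600154845029015
6263 top z tool -0.0241 slopes deg [ 1.73 -6.53]
foot z 0.1067938098039568
tool rect ((-1.3719673156738281, -0.0021448135375976562), (30.990201950073242, 65.33231353759766), 89.98058319091797)
px 288 349 140 199
((521.38134765625, 280.2091979980469), (64.7769546508789, 64.12236022949219), 8.306083679199219) 0.05418296320440136
chL (119, array([507.7, 274.5]), array([102.2,  61.8]), 3.7, np.float64(0.0546))
chL (304, array([525.2, 276.3]), array([137.1,  62.8]), 5.2, np.float64(0.0464))
```

View pics/w4.png

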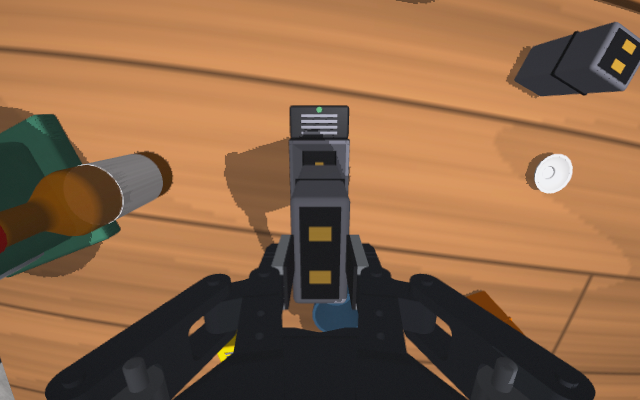

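View pics/s1.png

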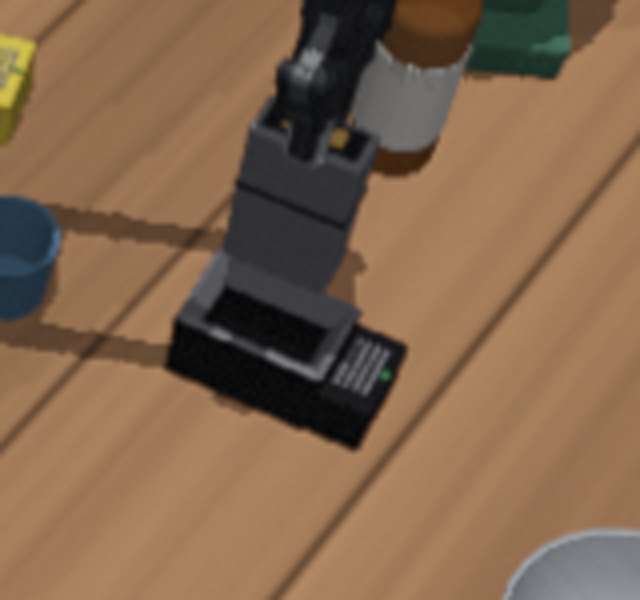

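The wrist view shows the pack at (320,240), lined up with the charger's housing at (319,120). The scene crop shows it upright behind the bay mouth at (265,320). The depth measurement agrees, so I'll shift 1 mm in y and lower in stages, watching the force.

```bash
python3 -m handwheel '0 0 0 0 -.1 1 .2;0 0 0 0 0 1.3 .2;0 0 0 0 0 1.3 .2;0 0 0 0 0 1 .2;0 0 0 0 0 .4 .2'
python3 -m handwheel '0 0 0 0 0 .4 .2;0 0 0 0 0 .4 .2;0 0 0 0 0 .4 .2;0 0 0 0 0 0 .2'
python3 -m handwheel '0 0 0 0 0 .3 .2;0 0 0 0 0 .3 .2;0 0 0 0 0 .3 .2;0 0 0 0 0 0 .2'
```

```text
time_s: 5.4
ee_pos: [0.506, 0.2773, 0.1346]
eef_rot: [0.997, 0.071, -0.002, 0.001]
contact_force: [0.2, -0.1, -3.8]
gripper_width: 0.0285
time_s: 5.73
ee_pos: [0.5071, 0.2779, 0.1257]
eef_rot: [0.997, 0.071, -0.0, 0.0]
contact_force: [0.2, 0.3, -3.3]
gripper_width: 0.0281
time_s: 6.07
ee_pos: [0.507, 0.2778, 0.1166]
eef_rot: [0.997, 0.071, -0.0, 0.0]
contact_force: [0.6, -0.0, -4.0]
gripper_width: 0.0286
```

```bash
python3 -m handwheel '0 0 0 0 0 .3 .2;0 0 0 0 0 .3 .2;0 0 0 0 0 .3 .2;0 0 0 0 0 0 .2'
python3 -m handwheel '0 0 0 0 0 .3 .2;0 0 0 0 0 .3 .2;0 0 0 0 0 .2 .2;0 0 0 0 0 0 .2'
```

```text
time_s: 6.4
ee_pos: [0.5069, 0.2778, 0.1074]
eef_rot: [0.997, 0.071, -0.001, 0.0]
contact_force: [-0.9, 0.3, -3.6]
gripper_width: 0.0284
time_s: 6.73
ee_pos: [0.5069, 0.2778, 0.0996]
eef_rot: [0.997, 0.071, -0.001, 0.0]
contact_force: [0.4, -0.1, -2.9]
gripper_width: 0.0286
```

Still free, with the foot at about 0.019. I'll go on in small steps until the floor takes load.

```bash
python3 -m handwheel '0 0 0 0 0 .2 .2;0 0 0 0 0 .2 .2;0 0 0 0 0 .1 .2;0 0 0 0 0 0 .2'
python3 -m handwheel '0 0 0 0 0 .1 .2;0 0 0 0 0 .1 .2;0 0 0 0 0 0 .2'
python3 -m handwheel '0 0 0 0 0 .1 .2;0 0 0 0 0 .1 .2;0 0 0 0 0 0 .2'
```

```text
time_s: 7.07
ee_pos: [0.5071, 0.2779, 0.095]
eef_rot: [0.997, 0.071, -0.0, 0.0]
contact_force: [-0.4, 0.7, -3.1]
gripper_width: 0.0285
time_s: 7.32
ee_pos: [0.5072, 0.2779, 0.0932]
eef_rot: [0.997, 0.071, -0.0, 0.0]
contact_force: [-0.7, 0.1, -3.2]
gripper_width: 0.0286
time_s: 7.57
ee_pos: [0.5071, 0.2779, 0.0911]
eef_rot: [0.997, 0.071, -0.0, 0.0]
contact_force: [-0.7, 0.2, -3.0]
gripper_width: 0.0284
```

```bash
python3 -m handwheel '0 0 0 0 0 .1 .2;0 0 0 0 0 0 .2'
python3 -m handwheel '0 0 0 0 0 .1 .2;0 0 0 0 0 0 .2'
python3 -m handwheel '0 0 0 0 0 .1 .2;0 0 0 0 0 0 .2'
```

```text
time_s: 7.73
ee_pos: [0.5073, 0.278, 0.0907]
eef_rot: [0.997, 0.071, 0.0, -0.0]
contact_force: [0.1, -0.1, -2.5]
gripper_width: 0.0287
time_s: 7.9
ee_pos: [0.5075, 0.2781, 0.0907]
eef_rot: [0.997, 0.071, 0.001, -0.0]
contact_force: [-2.0, -0.2, 4.1]
gripper_width: 0.0287
time_s: 8.07
ee_pos: [0.5078, 0.2782, 0.0907]
eef_rot: [0.997, 0.071, 0.001, -0.0]
contact_force: [-2.7, -0.6, 7.9]
gripper_width: 0.0286
```

Floor contact at TCP z 0.0907, which puts the foot at about 0.010, as expected. Next: release, retreat and check.

```bash
python3 -m handwheel '0 0 0 0 0 0 .35;0 0 0 0 0 0 .5;0 0 0 0 0 0 .65;0 0 0 0 0 0 .8;0 0 0 0 0 0 .8' 20
python3 -m handwheel '0 0 0 0 0 0 .8;0 0 0 0 0 -.5 .8;0 0 0 0 0 -1.5 .8;0 0 0 0 0 -2 .8;0 0 0 0 0 -2 .8'
python3 -m handwheel '0 0 0 0 0 -3 .8;0 0 0 0 0 -3 .8;0 0 0 -2 0 -2 .8;0 0 0 -1 0 -1 .8;0 0 0 0 0 0 .8'
python3 w.py w5; python3 pk.py .11 .122 .507 .277 .06; python3 pk.py .1 .112 .669 .039 .06
```

```text
time_s: 8.48
ee_pos: [0.5072, 0.2779, 0.088]
eef_rot: [0.997, 0.071, -0.0, 0.0]
contact_force: [0.5, 0.1, 0.2]
gripper_width: 0.0682
time_s: 8.9
ee_pos: [0.5069, 0.2778, 0.1487]
eef_rot: [0.997, 0.071, -0.001, 0.0]
contact_force: [0.9, 0.1, 0.8]
gripper_width: 0.0684
time_s: 9.32
ee_pos: [0.4772, 0.2742, 0.2425]
eef_rot: [0.997, 0.072, 0.003, -0.001]
contact_force: [0.7, 0.0, 0.5]
gripper_width: 0.0683
9.3667 [0.4775 0.274  0.24  ] yaw 8.22 z [ 0.0031  0.0015 -1.    ] [ 0.6  0.1 -0.2] 0.06852355909052771
px 305 335 127 189
((505.7223205566406, 279.1771240234375), (65.75867462158203, 31.590974807739258), 7.290884494781494) 0.11521036348743396
px 546 600 7 66
((668.3661499023438, 39.02341079711914), (45.08683395385742, 44.79238510131836), 73.89264678955078) 0.10550577060293503
```

View pics/w5.png

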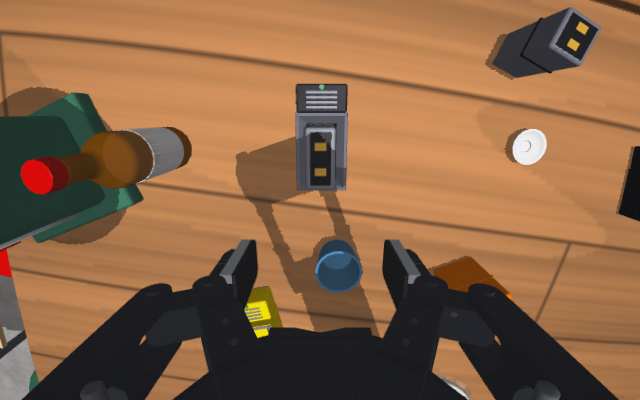

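The pack stands in the bay at (320,158), upright. Its top is at 0.1152 m, so the foot is on the floor. It sits at (0.506,0.279), yaw 7.3°. The gripper is clear and the square pack is unmoved.

```bash
python3 -c "
from bench import bot
print(bot.finish_job())"
```

```text
the job is handed in; nothing more can be done
None
```

The oblong pack is standing upright and fully home in the oblong charger. I handed the job in at about 9.4 s of the 38 s allowed; no verdict is reported.

I gripped the pack across its 32 mm width near the top, lifted it about 10 cm and carried it over the bay. I lowered it in small steps until the floor took the load at about 8 N, then opened the gripper and moved clear.

Last checks:
- **Seating:** the pack's top is at 115.2 mm, so its foot is about 10 mm up, on the bay floor.
- **Position:** it is about 2 mm from the measured bay centre, and its long side is within about 1° of the bay's.
- **Square pack:** it has moved less than 1 mm from its first measurement, which is within the camera's error.
- **Gripper:** it is open and clear of everything, with force readings near zero.

One reading disagreed. While the pack was held, the depth fit of its top gave tilts of 2° to 6.5°. I took this for noise from the recessed contacts; the pictures showed the pack upright, and it entered the bay without resistance. I did not repeat that fit after release.

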